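# Pack the line spools into the order tray

### The job

Gather the four full spools of fishing line from the table into the shallow tray, each standing upright on the floor of the square pocket made for its size: the largest spool in the largest pocket, and so on down to the smallest in the smallest. Leave the two look-alikes, the bait jar and the roll of tape, standing where they are.

Things in the scene. Friction and masses are not known exactly. Their poses are not given: they have to be found in the camera images.
- spool_a: smallest of four full spools of fishing line, standing upright and loose: white flanged plastic spool wound with grey line, 28 mm diameter over the flanges, 40 mm high, with a paper disc and a small dark centre hole (11 mm) on top. Rigid, may be gripped anywhere round it. Origin: centre of its underside, z up.
- spool_b: second smallest of four full spools of fishing line, standing upright and loose: white flanged plastic spool wound with grey line, 40 mm diameter over the flanges, 40 mm high, with a paper disc and a small dark centre hole (11 mm) on top. Rigid, may be gripped anywhere round it. Origin: centre of its underside, z up.
- spool_c: second largest of four full spools of fishing line, standing upright and loose: white flanged plastic spool wound with grey line, 52 mm diameter over the flanges, 40 mm high, with a paper disc and a small dark centre hole (11 mm) on top. Rigid, may be gripped anywhere round it. Origin: centre of its underside, z up.
- spool_d: largest of four full spools of fishing line, standing upright and loose: white flanged plastic spool wound with grey line, 64 mm diameter over the flanges, 40 mm high, with a paper disc and a small dark centre hole (11 mm) on top. Rigid, may be gripped anywhere round it. Origin: centre of its underside, z up.
- pocket_a: smallest of four square pockets, 46 x 46 mm, 10 mm deep, white floor, for the 28 mm spool; in the middle of a fixed blue block 92 x 92 x 12 mm. The blocks lie two by two, 94 mm apart, in a grey tray (200 mm square, rim 18 mm above the table). Origin: centre of the block's underside, 5 mm above the table, 2 mm below the pocket's floor; x, y along its sides, z up.
- pocket_b: second smallest of four square pockets, 58 x 58 mm, 10 mm deep, white floor, for the 40 mm spool; in the middle of a fixed blue block 92 x 92 x 12 mm. The blocks lie two by two, 94 mm apart, in a grey tray (200 mm square, rim 18 mm above the table). Origin: centre of the block's underside, 5 mm above the table, 2 mm below the pocket's floor; x, y along its sides, z up.
- pocket_c: second largest of four square pockets, 70 x 70 mm, 10 mm deep, white floor, for the 52 mm spool; in the middle of a fixed blue block 92 x 92 x 12 mm. The blocks lie two by two, 94 mm apart, in a grey tray (200 mm square, rim 18 mm above the table). Origin: centre of the block's underside, 5 mm above the table, 2 mm below the pocket's floor; x, y along its sides, z up.
- pocket_d: largest of four square pockets, 82 x 82 mm, 10 mm deep, white floor, for the 64 mm spool; in the middle of a fixed blue block 92 x 92 x 12 mm. The blocks lie two by two, 94 mm apart, in a grey tray (200 mm square, rim 18 mm above the table). Origin: centre of the block's underside, 5 mm above the table, 2 mm below the pocket's floor; x, y along its sides, z up.
- jar: look-alike, not to be moved: closed round bait jar, grey body with a smooth white lid without a hole, 52 mm diameter, 40 mm high, loose. Origin: centre of its underside.
- tape: look-alike, not to be moved: roll of white tape, a plain ring without flanges, 64 mm outside, wide open bore of 42 mm, 36 mm high, loose. Origin: centre of its underside.
Mind the look-alikes: they are no part of the job. What is shaped like the spool_d but green or turquoise is not meant.

How it is judged:
By the outcome, as a careful person would: the job done as asked, in the order asked, and still so for the second after the job is handed in, with the robot touching nothing.
It also fails if it takes over 96 s, if anything falls off the work surface, if the arm or the gripper's body presses on something with over 40 N, if the wrist force passes 120 N, or if a joint passes its speed limit or range.

### The arm

A 7-joint arm with a two-finger parallel gripper is mounted at the origin on the work surface. World frame = base frame: x ahead of the robot, y to its left, z up, the work surface at z = 0. Lengths are in mm, angles in rad, forces in N, time in s.
With the tool pointing down it reaches from about 400 to 925 mm from the base axis. Payload 5.6 kg.
Tool frame: the origin (TCP) lies between the finger pads; the fingertips stand 11 mm ahead of it and the grasp point (between the pads) lies 8 mm behind it; z points along the fingers, y is the direction in which the jaws open and shut (so a half turn about z gives the same grasp; the last joint's range is limited). The gripper opens to 85 mm and grips with 20 to 120 N. Pads are 22 mm wide; open, the fingers measure 114 mm over their backs; the gripper's body (76 mm by 85 mm) begins 54 mm behind the grasp point. The pads swing forward as they close: fully open they stand 13 mm farther back than shut.
Start: joints at [-1.344, 0.468, -0.012, 1.603, 0.006, 1.071, -0.056], TCP at [173.29, 626.481, 242.29] pointing down, gripper open.
Joint ranges: [-2.53, 2.53], [-0.31, 2.02], [-1.57, 1.55], [0.28, 2.44], [-1.29, 4.43], [0.15, 1.84], [-2.92, 2.92]. Speed limits (rad/s): [2.57, 2.57, 3.14, 3.14, 3.14, 3.14, 3.14].

### API

Orientations are given as a 3x3 rotation matrix whose columns are the frame's x, y, z axes.
In Python, from station import arm, vision gives the robot as it stands.
- The arm moves only by the tool carry_out, never from a script. Its argument "targets" is text: rows parted by semicolons, each of 7 numbers parted by spaces: the shift along the world's x, y, z in cm, then the turn, a rotation vector about the world's x, y, z in degrees, then the finger opening in cm, from 0 to 8.54. In form: dx dy dz rx ry rz fingers; .... A call has 1 to 5 rows; each row shifts and turns the commanded pose from where the row before left it; what a row does not reach is not made up. A row lasts 1/8 s, in which the tool goes at most 62.5 mm and 10.7 degrees, less where a joint would pass 70% of its speed; a pose out of reach is approached as far as the arm can. A call is refused whole if a number of a shift passes 6.25 or a number of a turn 10.7, either way. A call with a gripper value outside its range is refused whole. The fingers move at their own pace and stop on an object; the grip force is fixed at half the most. Time passes only in rows, so rows that do not move let the fingers close. It gives the time, the measured TCP pose, the force and the opening at its end, in the units of the state.
- arm.get_state(): the state, without advancing time (a new reading comes with each control period).
- vision.snapshot(name): name is "scene" or "top"; returns the picture (480x640x3 uint8, blue, green, red); there is no depth.
- vision.camera_model(name): a dict with "fov_y" (degrees; the focal length in pixels is half the picture's height over the tangent of half this angle, whatever the lens; pixels are square), "cx", "cy" (the principal point, pixels), "T" (4x4, takes a point from camera to world coordinates). Camera axes: x right, y down, z forward; pixel columns grow to the right and rows downward; lengths in mm; the calibration is good to about 2 mm. A picture is of the moment at which its call begins. camera_model takes no time and is no camera call.
- arm.finish_job(): hands the job in, once; it reports no verdict.
The state is a dict: "time_s": time; "joints": joint angles; "qd": joint speeds; "effort": joint torques, N m; "position": TCP position; "tcp_rot": TCP orientation; "force": force on the tool from outside, world axes, zero at the start; "moment": the same for the moment, N m; "opening": finger opening in mm.
Only numpy, scipy, OpenCV 4.12 (cv2) and the standard library are available. Lean on these libraries where they do the work, as an engineer would, in place of code of your own. Each camera call takes 0.05 s, during which the arm holds its last target.

## Working session

There is one attempt and no reset: what is moved stays moved. The work goes in short steps, Python scripts to look and compute and a tool call to move; the robot and the scene stay as the last step left them, time stands still between calls to the robot, and variables do not carry over. Pictures are saved under pics/ and viewed, and the job is handed in when it is done.

Besides the shell and the picture viewer there is one more tool, called after ">>>" as name(argument=value, ...), one argument or row to a line, values as JSON. carry_out: Moves the arm, as the interface text tells. Its arguments: {"type":"object","properties":{"targets":{"type":"string"}},"required":["targets"]}

```bash
mkdir -p pics; ls; python3 - <<'E'
from station import arm, vision
import cv2
print(arm.get_state())
for n in("scene","top"):
    cv2.imwrite(f"pics/{n}0.png",vision.snapshot(n)); print(n,vision.camera_model(n))
E
```

```text
pics
{'time_s': 0.0, 'joints': array([-1.3439786 ,  0.46836174, -0.01160204,  1.60363778,  0.00599872,
        1.07139768, -0.05627087]), 'qd': array([ 3.40224956e-04, -1.81097923e-04, -9.25140010e-04, -1.20296435e-03,
        4.78012261e-04,  6.85757181e-05, -9.86464297e-04]), 'effort': array([-9.14961197e-05, -5.32388020e+01,  2.11588346e-02, -2.51301563e+01,
        1.13370366e-02,  7.73693144e-03, -3.39086216e-05]), 'position': array([173.18147366, 625.94048745, 241.34246499]), 'tcp_rot': array([[-9.63809903e-01,  2.66590222e-01, -3.52052773e-04],
       [ 2.66590426e-01,  9.63808350e-01, -1.73471764e-03],
       [-1.23147359e-04, -1.76579194e-03, -9.99998433e-01]]), 'force': array([ 0.51870277,  0.57438143, -0.36929998]), 'moment': array([-0.04528917,  0.02902619, -0.00806056]), 'opening': 85.62030147675769}
scene {'fov_y': 51.06765598641977, 'cx': 318.92922970433955, 'cy': 239.77209641786948, 'T': array([[ 1.62568817e-01,  8.28525568e-01, -5.35832775e-01,
         1.04922070e+03],
       [ 9.86607926e-01, -1.43801339e-01,  7.69803551e-02,
        -8.23655112e+01],
       [-1.32732780e-02, -5.41171468e-01, -8.40807506e-01,
         7.99445906e+02],
       [ 0.00000000e+00,  0.00000000e+00,  0.00000000e+00,
         1.00000000e+00]])}
top {'fov_y': 56.01191805257325, 'cx': 313.5936173331555, 'cy': 240.9331883225134, 'T': array([[ 1.20547869e-02, -9.93727246e-01,  1.11179331e-01,
         4.83668572e+02],
       [-9.99733089e-01, -1.41692335e-02, -1.82478525e-02,
        -6.73236451e+00],
       [ 1.97087141e-02, -1.10929682e-01, -9.93632816e-01,
         9.38295062e+02],
       [ 0.00000000e+00,  0.00000000e+00,  0.00000000e+00,
         1.00000000e+00]])}
```

View pics/scene0.png

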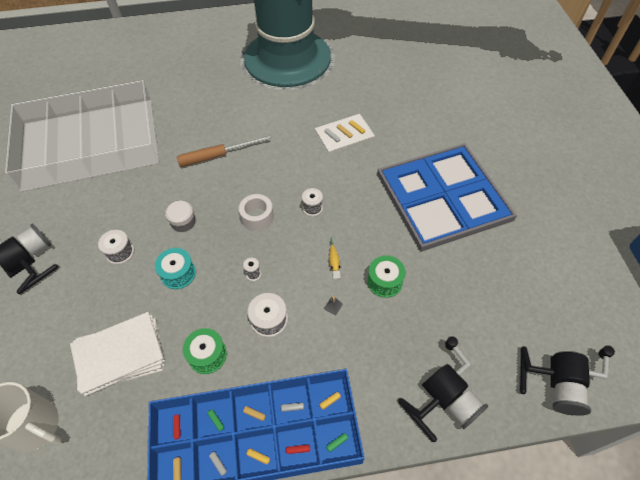

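View pics/top0.png

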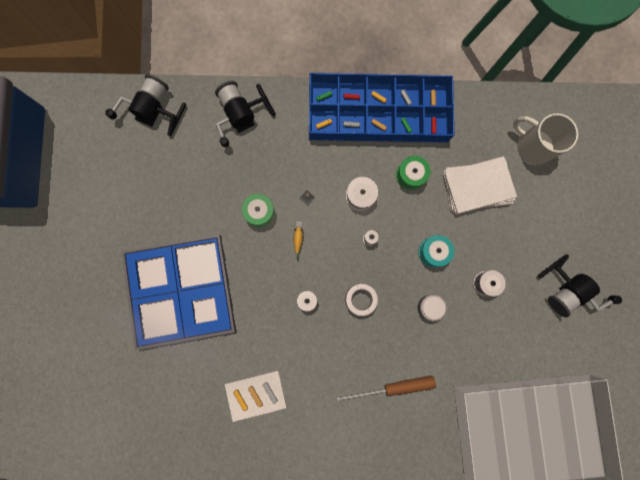

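The full white spools appear in the top view at about (362,193), (491,284), (307,301) and (371,238). Things that could be mistaken for them:
- green spools at (258,210) and (414,172)
- turquoise spool at (438,251)
- jar at (432,308), which has no hole
- tape at (361,300), which has a wide bore

The tray is at (180,293). Next I'll look at enlarged crops.

```bash
python3 - <<'E'
import cv2
t=cv2.imread("pics/top0.png");s=cv2.imread("pics/scene0.png")
cv2.imwrite("pics/t_sp.png",cv2.resize(t[160:340,280:520],(800,600),interpolation=cv2.INTER_CUBIC)) #3.333
cv2.imwrite("pics/s_sp.png",cv2.resize(s[170:350,90:330],(800,600),interpolation=cv2.INTER_CUBIC))
cv2.imwrite("pics/t_tr.png",cv2.resize(t[230:355,115:245],(624,600),interpolation=cv2.INTER_CUBIC)) #4.8
cv2.imwrite("pics/s_tr.png",cv2.resize(s[135:255,370:520],(750,600),interpolation=cv2.INTER_CUBIC)) #5
E
```

```text
(no output)
```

View pics/t_sp.png

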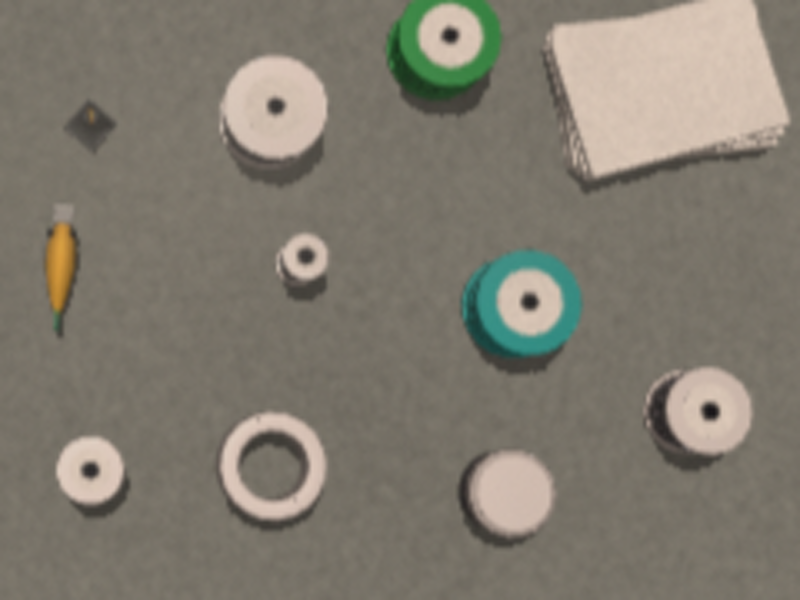

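View pics/s_sp.png

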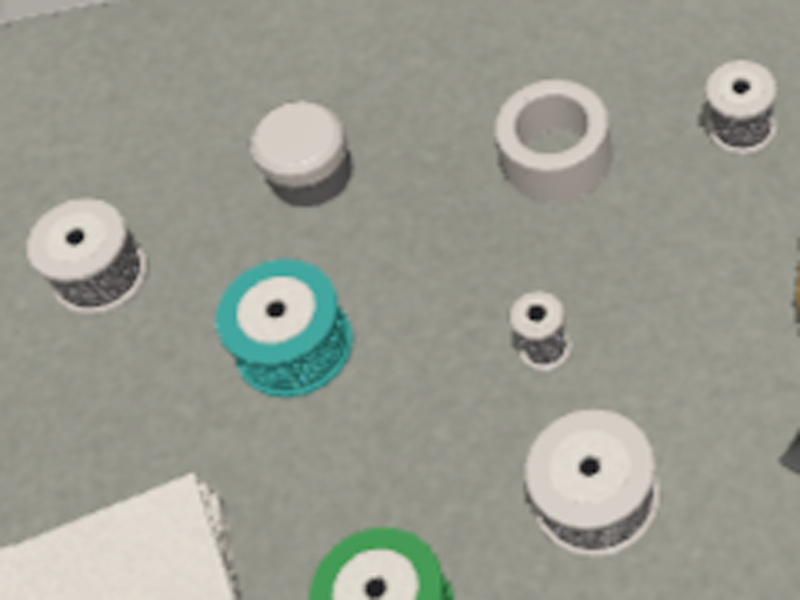

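View pics/t_tr.png

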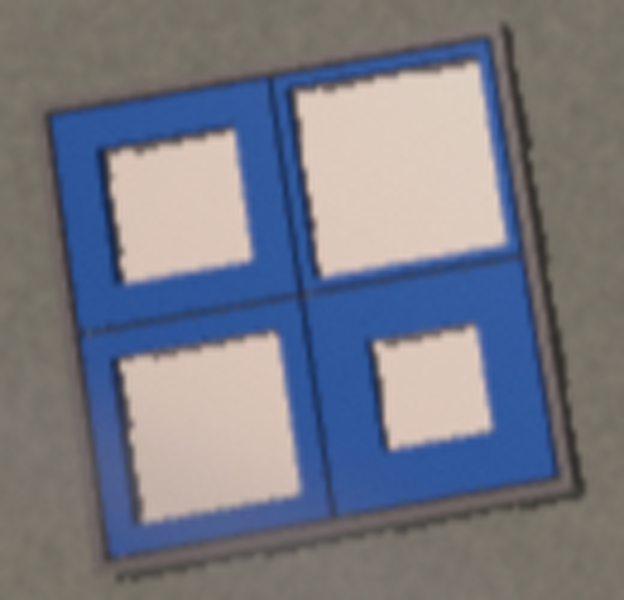

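View pics/s_tr.png

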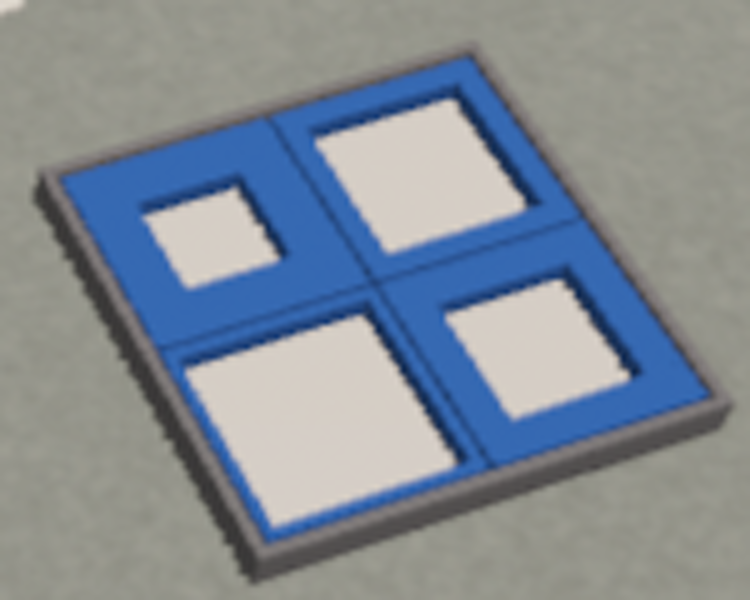

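```bash
cat > h.py <<'E'
import numpy as np
from station import vision
def ray(n,u,v):
    m=vision.camera_model(n);f=240/np.tan(np.radians(m['fov_y']/2));T=m['T']
    d=T[:3,:3]@np.array([(u-m['cx'])/f,(v-m['cy'])/f,1]);return T[:3,3],d/np.linalg.norm(d)
def atz(n,u,v,z):
    o,d=ray(n,u,v);return o+d*(z-o[2])/d[2]
def tri(pt,ps):
    o1,d1=ray("top",*pt);o2,d2=ray("scene",*ps)
    A=np.stack([d1,-d2],1);x=np.linalg.lstsq(A,o2-o1,rcond=None)[0]
    a=o1+d1*x[0];b=o2+d2*x[1];return (a+b)/2,np.linalg.norm(a-b)
def proj(n,p):
    m=vision.camera_model(n);f=240/np.tan(np.radians(m['fov_y']/2));T=m['T']
    c=T[:3,:3].T@(np.asarray(p)-T[:3,3]);return c[:2]/c[2]*f+[m['cx'],m['cy']]
E
python3 - <<'E'
from h import *
c=lambda u,v,s,x,y:((u+.5)/s-.5+x,(v+.5)/s-.5+y)
T=lambda u,v:c(u,v,10/3,280,160)
S=lambda u,v:c(u,v,10/3,90,170)
TT=lambda u,v:c(u,v,4.8,115,230)
SS=lambda u,v:c(u,v,5,370,135)
np.set_printoptions(precision=1,suppress=True)
for k,a,b in[('d',(276,106),(590,466)),('c',(710,411),(75,237)),('b',(90,469),(741,87)),('a',(306,256),(537,313)),('jar',(511,493),(298,142)),('tape',(274,467),(553,125)),('teal',(529,301),(276,309))]:
    print(k,*tri(T(*a),S(*b)), atz("top",*T(*a),40),atz("scene",*S(*b),40))
for k,a,b in [('ctr',(304,296),(374,284)),('TL',(50,113),(712,400)),('TR',(490,37),(265,540)),('BR',(560,478),(62,178)),('BL',(107,560),(475,57))]:
    print(k,*tri(TT(*a),SS(*b)), atz("top",*TT(*a),17),atz("scene",*SS(*b),17))
E
```

```text
d [ 686.4 -120.6   41.8] 0.9270146565059598 [ 686.8 -121.3   40. ] [ 685.6 -120.3   40. ]
c [ 504.8 -380.9   42. ] 0.5766642751278048 [ 504.8 -382.1   40. ] [ 503.4 -381.4   40. ]
b [466.1 -10.4  42.1] 1.020706182114048 [466.  -10.9  40. ] [464.5  -9.7  40. ]
a [ 594.7 -138.7   41.9] 0.9911836819474215 [ 594.9 -139.5   40. ] [ 593.6 -138.3   40. ]
jar [ 454.6 -262.9   33.1] 0.7155084068740601 [ 454.8 -261.3   40. ] [ 460.  -260.9   40. ]
tape [ 468.5 -119.7   34.5] 2.1859785271371672 [ 468.4 -120.1   40. ] [ 472.9 -118.4   40. ]
teal [ 569.3 -273.4   42.5] 0.2724070040015508 [ 569.5 -274.2   40. ] [ 567.8 -273.8   40. ]
ctr [480.9 249.9  16.6] 1.9372702880417467 [480.7 248.8  17. ] [481.2 250.8  17. ]
TL [556.6 360.3  16. ] 1.2612298040575356 [556.3 359.2  17. ] [557.2 360.4  17. ]
TR [591.1 174.7  20.1] 0.8628904902127 [591.4 174.9  17. ] [589.3 176.2  17. ]
BR [406.8 140.9  17. ] 3.4767255011646303 [406.5 139.2  17. ] [406.8 142.7  17. ]
BL [371.2 327.   15.6] 2.8839553312896418 [371.1 325.   17. ] [372.3 327.9  17. ]
```

All four holes triangulate to a height of about 42 mm (text says 40) and the tray's block top to about 17 mm, so the calibration holds within 2 mm. Spools: d (686,-121), c (504,-381), b (466,-10), a (594,-139). The tray centre is (481,250) and it is turned about 10.6°. Pockets: d (536,212), c (426,288), b (519,305), a (443,195). I'll keep the yaw as it is and go to spool d.

>>> carry_out(
  targets="3.4 -5 -0.5 0 0 0 8.3;3.4 -5 -0.5 0 0 0 8.3;3.4 -5 -0.5 0 0 0 8.3;3.4 -5 -0.5 0 0 0 8.3;3.4 -5 -0.5 0 0 0 8.3",
)

```text
time_s: 0.72
position: [344.1, 374.6, 217.0]
tcp_rot: [[-0.964, 0.267, 0.0], [0.267, 0.964, -0.0], [-0.0, -0.0, -1.0]]
force: [0.3, 0.5, 0.2]
opening: 82.9
```

>>> carry_out(
  targets="3.4 -5 -0.5 0 0 0 8.3;3.4 -5 -0.5 0 0 0 8.3;3.4 -5 -0.5 0 0 0 8.3;3.4 -5 -0.5 0 0 0 8.3;3.4 -5 -0.5 0 0 0 8.3",
)

```text
time_s: 1.35
position: [514.0, 124.8, 192.1]
tcp_rot: [[-0.964, 0.266, -0.0], [0.266, 0.964, 0.0], [0.0, 0.0, -1.0]]
force: [0.8, 0.5, -0.8]
opening: 82.7
```

>>> carry_out(
  targets="3.4 -5 -0.5 0 0 0 8.3;3.4 -5 -0.5 0 0 0 8.3;3.4 -5 -0.5 0 0 0 8.3;3.4 -5 -0.5 0 0 0 8.3;3.4 -4.6 -0.5 0 0 0 8.3",
)

```text
time_s: 1.98
position: [683.9, -121.4, 166.6]
tcp_rot: [[-0.964, 0.267, -0.001], [0.267, 0.964, 0.0], [0.001, -0.0, -1.0]]
force: [0.3, 0.7, 0.1]
opening: 82.9
```

>>> carry_out(
  targets="0 0 0 0 0 0 8.3;0 0 0 0 0 0 8.3",
)

```text
time_s: 2.22
position: [682.8, -119.1, 166.3]
tcp_rot: [[-0.964, 0.267, -0.002], [0.267, 0.964, 0.001], [0.002, 0.0, -1.0]]
force: [0.1, 0.6, 0.4]
opening: 83.2
```

>>> carry_out(
  targets="0.3 -0.2 -4 0 0 0 8.3;0 0 -4 0 0 0 8.3;0 0 -0.8 0 0 0 8.3;0 0 0 0 0 0 8.3",
)

```text
time_s: 2.72
position: [686.4, -120.4, 79.8]
tcp_rot: [[-0.964, 0.265, 0.0], [0.265, 0.964, 0.0], [0.0, 0.0, -1.0]]
force: [-0.4, 0.1, 0.7]
opening: 83.1
```

```bash
python3 - <<'E'
from h import *
import cv2
s=vision.snapshot("scene");t=vision.snapshot("top")
cv2.imwrite("pics/s1.png",cv2.resize(s[210:360,180:380],(800,600),interpolation=cv2.INTER_CUBIC))
from station import arm
st=arm.get_state();print(st['position'],st['opening'],proj("scene",st['position']))
E
```

```text
[ 687.52617206 -121.16164397   81.38784144] 82.75653343643963 [263.57395633 299.52342184]
```

View pics/s1.png

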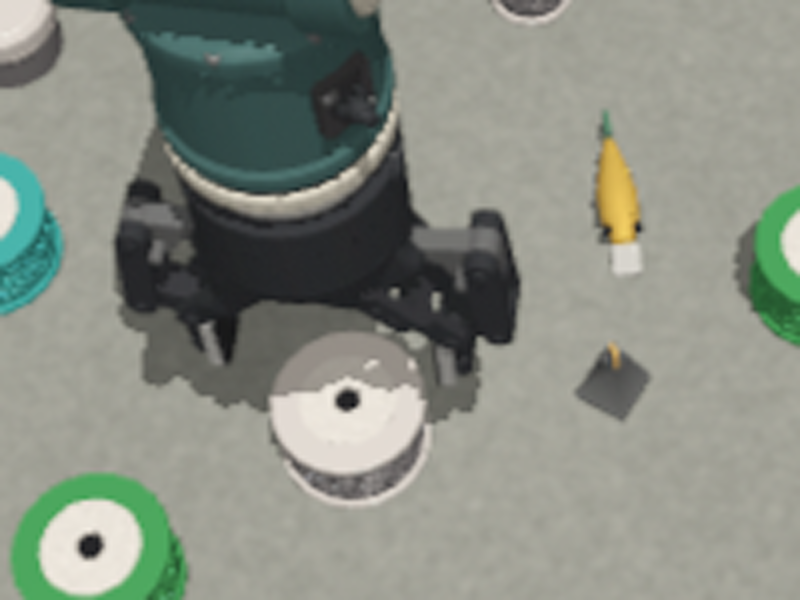

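```bash
python3 - <<'E'
from h import *
p=np.array([686.5,-120.5,80])
for sg in(-1,1):
  for w in (11,-11):
   for dz in(2,-4,-11,-18):
    q=p+sg*46*np.array([.267,.964,0])+w*np.array([.964,-.267,0])+[0,0,dz]
    print(sg,w,dz,((proj("scene",q)-[180,210])*4).round())
E
```

```text
-1 11 2 [216. 369.]
-1 11 -4 [218. 376.]
-1 11 -11 [221. 384.]
-1 11 -18 [223. 391.]
-1 -11 2 [227. 320.]
-1 -11 -4 [229. 326.]
-1 -11 -11 [231. 334.]
-1 -11 -18 [234. 342.]
1 11 2 [447. 391.]
1 11 -4 [448. 397.]
1 11 -11 [449. 405.]
1 11 -18 [450. 412.]
1 -11 2 [455. 340.]
1 -11 -4 [455. 347.]
1 -11 -11 [456. 355.]
1 -11 -18 [457. 363.]
```

The fingertips, open, stand about level with the TCP, so at a 64 mm opening they will be about 5 mm below it. I'll grip with the TCP at about 23 mm. That leaves the tips above the tray rim when I place the spool.

>>> carry_out(
  targets="-0.1 0 -3 0 0 0 8.3;0 0 -2.8 0 0 0 8.3;0 0 0 0 0 0 8.3;0 0 0 0 0 0 5.8;0 0 0 0 0 0 5.8",
)

```text
time_s: 3.45
position: [687.1, -121.9, 24.0]
tcp_rot: [[-0.964, 0.267, 0.004], [0.267, 0.964, -0.001], [-0.004, 0.001, -1.0]]
force: [-0.9, -0.0, 5.7]
opening: 62.2
```

>>> carry_out(
  targets="0 0 0 0 0 0 5;0 0 0 0 0 0 5;0 0 0 0 0 0 5",
)

```text
time_s: 3.82
position: [687.1, -122.0, 24.0]
tcp_rot: [[-0.964, 0.267, 0.004], [0.267, 0.964, -0.001], [-0.004, 0.001, -1.0]]
force: [0.1, -0.3, 6.1]
opening: 62.2
```

>>> carry_out(
  targets="0 0 2 0 0 0 5;0 0 3 0 0 0 5;0 0 3 0 0 0 5;0 0 0 0 0 0 5",
)

```text
time_s: 4.32
position: [687.4, -121.9, 105.4]
tcp_rot: [[-0.964, 0.267, 0.006], [0.267, 0.964, -0.001], [-0.006, 0.001, -1.0]]
force: [0.5, -0.4, -2.2]
opening: 62.4
```

>>> carry_out(
  targets="-1.5 3.34 0 0 0 0 5;-1.5 3.34 0 0 0 0 5;-1.5 3.34 0 0 0 0 5;-1.5 3.34 0 0 0 0 5;-1.5 3.34 0 0 0 0 5",
)

```text
time_s: 4.95
position: [609.0, 46.6, 100.6]
tcp_rot: [[-0.964, 0.267, -0.001], [0.267, 0.964, -0.0], [0.001, -0.0, -1.0]]
force: [1.7, 0.2, -1.0]
opening: 61.8
```

>>> carry_out(
  targets="-1.5 3.34 0 0 0 0 5;-1.5 3.34 0 0 0 0 5;-1.5 3.34 0 0 0 0 5;-1.5 3.34 0 0 0 0 5;-1.5 3.34 0 0 0 0 5",
)

```text
time_s: 5.58
position: [534.1, 213.3, 100.7]
tcp_rot: [[-0.964, 0.267, -0.001], [0.267, 0.964, -0.001], [0.001, -0.001, -1.0]]
force: [0.2, 0.1, -1.4]
opening: 62.0
```

>>> carry_out(
  targets="0 0 0 0 0 0 5;0 0 0 0 0 0 5",
)

```text
time_s: 5.82
position: [535.1, 211.7, 100.9]
tcp_rot: [[-0.964, 0.267, -0.0], [0.267, 0.964, -0.001], [0.0, -0.001, -1.0]]
force: [0.1, -0.2, -1.1]
opening: 62.5
```

```bash
python3 - <<'E'
from h import *
import cv2
s=vision.snapshot("scene")
cv2.imwrite("pics/s2.png",cv2.resize(s[80:260,320:560],(800,600),interpolation=cv2.INTER_CUBIC))
E
```

```text
(no output)
```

View pics/s2.png

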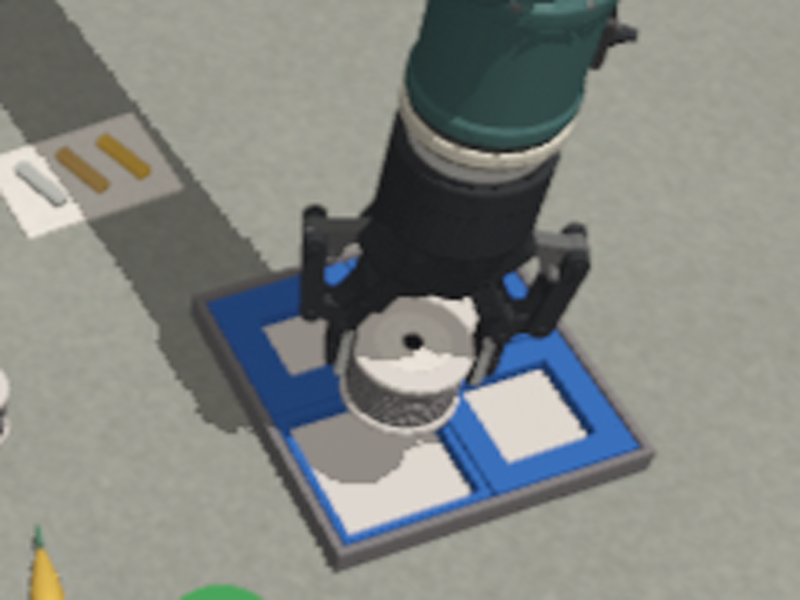

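>>> carry_out(
  targets="0.1 0 -3 0 0 0 5;0 0 -3 0 0 0 5;0 0 -0.6 0 0 0 5;0 0 -0.3 0 0 0 5;0 0 0 0 0 0 5",
)

```text
time_s: 6.5
position: [537.0, 212.4, 33.1]
tcp_rot: [[-0.964, 0.267, 0.001], [0.267, 0.964, 0.001], [-0.001, 0.001, -1.0]]
force: [-0.1, 0.6, -1.0]
opening: 62.4
```

>>> carry_out(
  targets="0 0 -0.2 0 0 0 5;0 0 0 0 0 0 5;0 0 0 0 0 0 6.6;0 0 0 0 0 0 7.6;0 0 0 0 0 0 7.6",
)

```text
time_s: 7.12
position: [536.3, 212.5, 30.4]
tcp_rot: [[-0.964, 0.267, 0.0], [0.267, 0.964, 0.0], [-0.0, 0.0, -1.0]]
force: [-0.5, -0.1, 0.2]
opening: 76.4
```

>>> carry_out(
  targets="0 0 2 0 0 0 7.8;0 0 5 0 0 0 7.8;0 0 5 0 0 0 7.8;0 0 0 0 0 0 7.8",
)

```text
time_s: 7.62
position: [539.3, 213.6, 155.9]
tcp_rot: [[-0.964, 0.267, 0.009], [0.267, 0.964, 0.005], [-0.007, 0.007, -1.0]]
force: [0.2, -0.2, 0.1]
opening: 78.1
```

>>> carry_out(
  targets="-0.3 -5.9 0 0 0 0 7.8;-0.3 -5.9 0 0 0 0 7.8;-0.3 -5.9 0 0 0 0 7.8;-0.3 -5.9 0 0 0 0 7.8;-0.3 -5.9 0 0 0 0 7.8",
)

```text
time_s: 8.25
position: [520.8, -84.3, 150.6]
tcp_rot: [[-0.964, 0.266, 0.0], [0.266, 0.964, 0.0], [-0.0, 0.0, -1.0]]
force: [-0.3, -0.3, 0.5]
opening: 77.8
```

>>> carry_out(
  targets="-0.3 -5.9 0 0 0 0 7.8;-0.3 -5.9 0 0 0 0 7.8;-0.3 -5.9 0 0 0 0 7.8;-0.3 -5.9 0 0 0 0 7.8;-0.3 -5.9 0 0 0 0 7.8",
)

```text
time_s: 8.88
position: [505.9, -379.0, 150.4]
tcp_rot: [[-0.964, 0.266, 0.0], [0.266, 0.964, 0.001], [0.0, 0.001, -1.0]]
force: [0.7, 0.3, 0.7]
opening: 78.5
```

>>> carry_out(
  targets="0 -0.2 -3 0 0 0 7.6;0 0 -3 0 0 0 7.4;0 0 0 0 0 0 7.4;0 0 0 0 0 0 7.4",
)

```text
time_s: 9.38
position: [506.7, -379.8, 91.3]
tcp_rot: [[-0.964, 0.266, 0.001], [0.266, 0.964, -0.001], [-0.001, -0.0, -1.0]]
force: [0.8, 0.0, 0.1]
opening: 73.9
```

```bash
python3 - <<'E'
from h import *
import cv2
from station import arm
s=vision.snapshot("scene")
cv2.imwrite("pics/s3.png",cv2.resize(s[130:310,50:290],(800,600),interpolation=cv2.INTER_CUBIC))
cv2.imwrite("pics/s3t.png",cv2.resize(s[135:255,370:520],(750,600),interpolation=cv2.INTER_CUBIC))
print(arm.get_state()['position'])
E
```

```text
[ 507.06666782 -379.88782578   91.76076067]
```

View pics/s3.png

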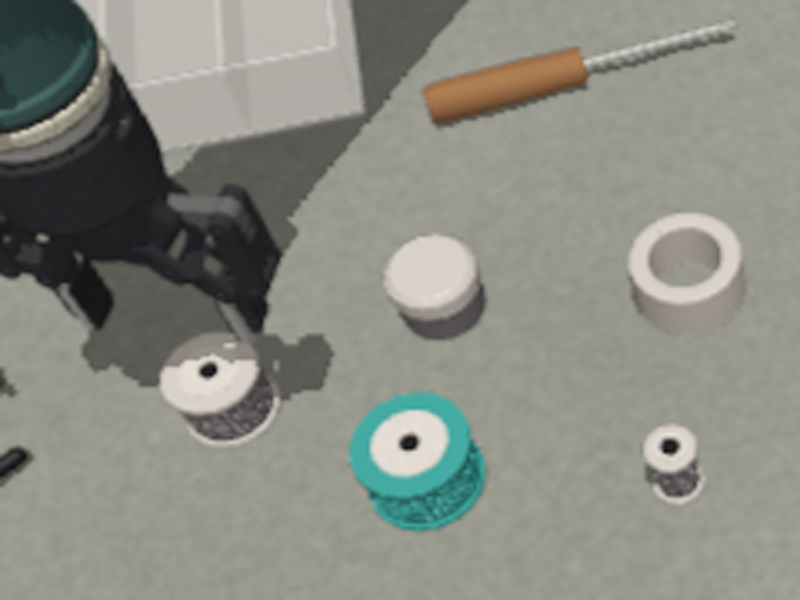

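View pics/s3t.png

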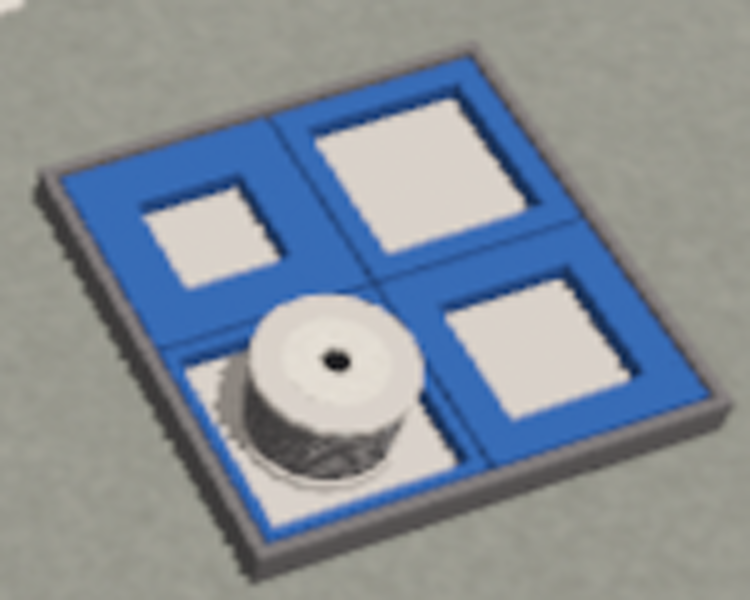

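Spool d stands upright inside its pocket. On to spool c.

>>> carry_out(
  targets="-0.2 -0.2 -3.3 0 0 0 7.4;0 0 -3.2 0 0 0 7.4;0 0 0 0 0 0 7.4;0 0 0 0 0 0 4.8;0 0 0 0 0 0 4",
)

```text
time_s: 10.05
position: [505.8, -382.6, 27.8]
tcp_rot: [[-0.964, 0.266, 0.004], [0.266, 0.964, -0.002], [-0.004, -0.001, -1.0]]
force: [0.7, -0.7, 5.0]
opening: 50.4
```

>>> carry_out(
  targets="0 0 0 0 0 0 4;0 0 0 0 0 0 4;0 0 2 0 0 0 4;0 0 4 0 0 0 4;0 0 4 0 0 0 4",
)

```text
time_s: 10.68
position: [504.2, -381.5, 127.6]
tcp_rot: [[-0.964, 0.267, 0.0], [0.267, 0.964, -0.0], [-0.0, -0.0, -1.0]]
force: [1.2, -0.7, -1.6]
opening: 50.6
```

>>> carry_out(
  targets="-0.65 5.58 0 0 0 0 4;-0.65 5.58 0 0 0 0 4;-0.65 5.58 0 0 0 0 4;-0.65 5.58 0 0 0 0 4;-0.65 5.58 0 0 0 0 4",
)

```text
time_s: 11.3
position: [471.8, -100.8, 126.7]
tcp_rot: [[-0.964, 0.267, 0.002], [0.267, 0.964, 0.0], [-0.002, 0.001, -1.0]]
force: [1.9, 0.2, -0.2]
opening: 50.3
```

>>> carry_out(
  targets="-0.65 5.58 0 0 0 0 4;-0.65 5.58 0 0 0 0 4;-0.65 5.58 0 0 0 0 4;-0.65 5.58 0 0 0 0 4;-0.65 5.58 0 0 0 0 4",
)

```text
time_s: 11.92
position: [439.3, 178.4, 126.8]
tcp_rot: [[-0.964, 0.267, 0.002], [0.267, 0.964, 0.001], [-0.002, 0.002, -1.0]]
force: [0.6, -0.5, -1.0]
opening: 49.8
```

>>> carry_out(
  targets="-0.65 5.58 0 0 0 0 4;-0.65 5.58 0 0 0 0 4;0 0 0 0 0 0 4;0 0 0 0 0 0 4",
)

```text
time_s: 12.42
position: [426.4, 287.6, 126.1]
tcp_rot: [[-0.964, 0.266, 0.001], [0.266, 0.964, -0.0], [-0.001, 0.0, -1.0]]
force: [-0.7, -0.8, -0.1]
opening: 50.4
```

Over pocket c. I lower until the TCP is at about 34 mm (grip height 27 plus the 7 mm floor).

>>> carry_out(
  targets="0 0 -4 0 0 0 4;0 0 -4 0 0 0 4;0 0 -0.8 0 0 0 4;0 0 -0.2 0 0 0 4;0 0 0 0 0 0 4",
)

```text
time_s: 13.05
position: [427.3, 288.2, 36.6]
tcp_rot: [[-0.964, 0.267, 0.002], [0.267, 0.964, 0.001], [-0.001, 0.002, -1.0]]
force: [-0.7, -0.2, -1.5]
opening: 49.9
```

>>> carry_out(
  targets="0 0 -0.3 0 0 0 4;0 0 0 0 0 0 4;0 0 0 0 0 0 5.5;0 0 0 0 0 0 6.6;0 0 0 0 0 0 6.6",
)

```text
time_s: 13.68
position: [426.3, 288.1, 32.3]
tcp_rot: [[-0.964, 0.266, 0.0], [0.266, 0.964, 0.0], [-0.0, 0.0, -1.0]]
force: [0.4, 0.6, 0.1]
opening: 66.1
```

>>> carry_out(
  targets="0 0 2 0 0 0 6.6;0 0 5 0 0 0 6.6;0 0 4 0 0 0 6.6;0 0 0 0 0 0 6.6",
)

```text
time_s: 14.18
position: [428.0, 289.4, 145.2]
tcp_rot: [[-0.964, 0.267, 0.005], [0.267, 0.964, 0.004], [-0.003, 0.005, -1.0]]
force: [-0.1, -0.4, -0.0]
opening: 66.3
```

>>> carry_out(
  targets="0.78 -5.97 0 0 0 0 6.4;0.78 -5.97 0 0 0 0 6.4;0.78 -5.97 0 0 0 0 6.4;0.78 -5.97 0 0 0 0 6.4;0.78 -5.97 0 0 0 0 6.4",
)

```text
time_s: 14.8
position: [464.7, -12.2, 141.4]
tcp_rot: [[-0.964, 0.266, -0.001], [0.266, 0.964, -0.0], [0.001, -0.001, -1.0]]
force: [1.2, 0.2, 0.3]
opening: 64.2
```

>>> carry_out(
  targets="0 0 -3 0 0 0 6.4;0 0 -3 0 0 0 6.4;0 0 0 0 0 0 6.4;0 0 0 0 0 0 6.4",
)

```text
time_s: 15.3
position: [465.4, -10.4, 82.4]
tcp_rot: [[-0.964, 0.266, -0.0], [0.266, 0.964, -0.0], [0.0, -0.0, -1.0]]
force: [0.9, -0.4, 0.1]
opening: 63.8
```

```bash
python3 - <<'E'
from h import *
import cv2
from station import arm
s=vision.snapshot("scene")
cv2.imwrite("pics/s4.png",cv2.resize(s[110:290,220:460],(800,600),interpolation=cv2.INTER_CUBIC))
cv2.imwrite("pics/s4t.png",cv2.resize(s[135:255,370:520],(750,600),interpolation=cv2.INTER_CUBIC))
print(arm.get_state()['position'])
E
```

```text
[465.77669719 -10.30269168  82.88668682]
```

View pics/s4.png

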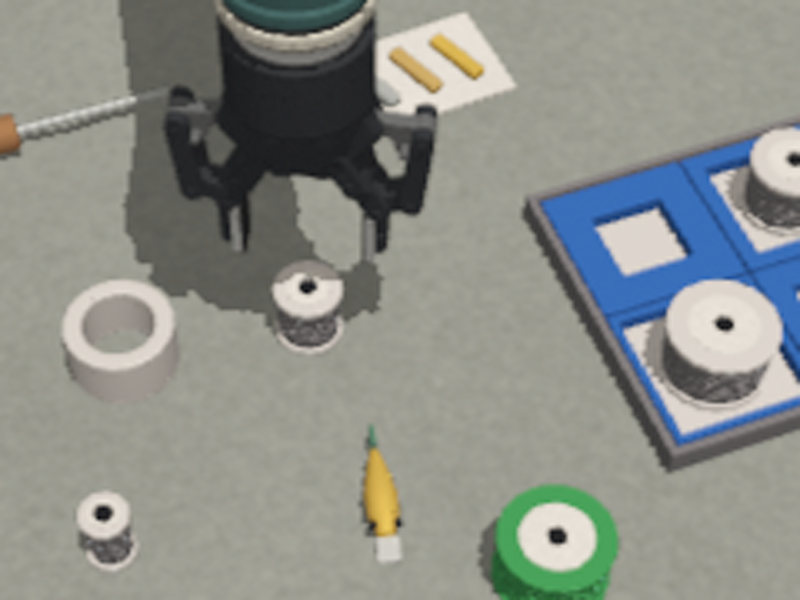

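View pics/s4t.png

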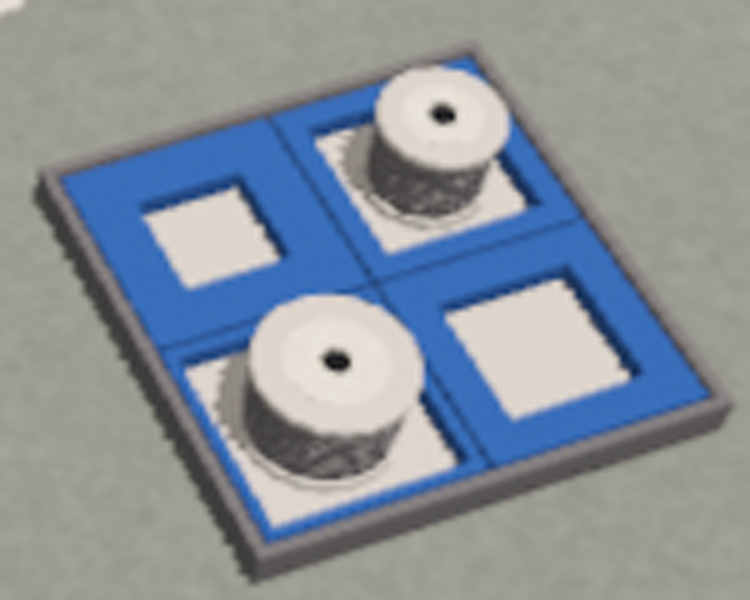

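Spool c stands upright in its pocket, and the fingers straddle spool b.

>>> carry_out(
  targets="0 0 -3 0 0 0 6.4;0 0 -2.5 0 0 0 6.4;0 0 0 0 0 0 6.4;0 0 0 0 0 0 3.6;0 0 0 0 0 0 2.8",
)

```text
time_s: 15.98
position: [466.4, -10.3, 28.9]
tcp_rot: [[-0.964, 0.267, 0.003], [0.267, 0.964, 0.001], [-0.002, 0.001, -1.0]]
force: [-1.6, 0.6, 5.2]
opening: 38.6
```

>>> carry_out(
  targets="0 0 0 0 0 0 2.8;0 0 0 0 0 0 2.8;0 0 0 0 0 0 2.8",
)

```text
time_s: 16.35
position: [466.4, -10.3, 28.9]
tcp_rot: [[-0.964, 0.266, 0.003], [0.266, 0.964, 0.001], [-0.002, 0.001, -1.0]]
force: [-1.3, -0.3, 5.7]
opening: 38.2
```

>>> carry_out(
  targets="0 0 2 0 0 0 2.8;0 0 4 0 0 0 2.8;0 0 4 0 0 0 2.8;0 0 0 0 0 0 2.8",
)

```text
time_s: 16.85
position: [467.8, -10.1, 130.9]
tcp_rot: [[-0.964, 0.266, 0.008], [0.266, 0.964, 0.002], [-0.007, 0.004, -1.0]]
force: [-0.7, -0.4, -1.0]
opening: 38.0
```

>>> carry_out(
  targets="0.88 5.26 0 0 0 0 2.8;0.88 5.26 0 0 0 0 2.8;0.88 5.26 0 0 0 0 2.8;0.88 5.26 0 0 0 0 2.8;0.88 5.26 0 0 0 0 2.8",
)

```text
time_s: 17.48
position: [509.0, 254.2, 127.0]
tcp_rot: [[-0.964, 0.266, -0.0], [0.266, 0.964, -0.0], [0.0, -0.0, -1.0]]
force: [0.6, 0.1, -0.2]
opening: 37.9
```

>>> carry_out(
  targets="0.88 5.26 0 0 0 0 2.8;0 0 0 0 0 0 2.8;0 0 0 0 0 0 2.8",
)

```text
time_s: 17.85
position: [517.6, 304.4, 126.6]
tcp_rot: [[-0.964, 0.267, -0.001], [0.267, 0.964, -0.001], [0.001, -0.002, -1.0]]
force: [-0.6, -0.4, -0.0]
opening: 38.7
```

>>> carry_out(
  targets="0 0 -4 0 0 0 2.8;0 0 -4 0 0 0 2.8;0 0 -0.6 0 0 0 2.8;0 0 -0.2 0 0 0 2.8;0 0 0 0 0 0 2.8",
)

```text
time_s: 18.48
position: [519.2, 305.3, 40.8]
tcp_rot: [[-0.964, 0.267, 0.002], [0.267, 0.964, 0.001], [-0.002, 0.002, -1.0]]
force: [-0.2, 0.9, -0.3]
opening: 38.0
```

>>> carry_out(
  targets="0 0 -0.3 0 0 0 2.8;0 0 -0.2 0 0 0 2.8;0 0 0 0 0 0 2.8;0 0 0 0 0 0 4.5;0 0 0 0 0 0 5.6",
)

```text
time_s: 19.1
position: [518.1, 305.3, 34.4]
tcp_rot: [[-0.964, 0.267, 0.0], [0.267, 0.964, 0.0], [-0.0, 0.0, -1.0]]
force: [0.7, 0.5, -0.5]
opening: 55.6
```

>>> carry_out(
  targets="0 0 0 0 0 0 5.6;0 0 2 0 0 0 5.6;0 0 5 0 0 0 5.6;0 0 4 0 0 0 5.6;0 0 0 0 0 0 5.6",
)

```text
time_s: 19.73
position: [520.5, 306.5, 149.2]
tcp_rot: [[-0.964, 0.267, 0.007], [0.267, 0.964, 0.005], [-0.005, 0.007, -1.0]]
force: [0.3, 0.6, -0.8]
opening: 55.7
```

>>> carry_out(
  targets="0.95 -5.55 0 0 0 0 5.4;0.95 -5.55 0 0 0 0 5.4;0.95 -5.55 0 0 0 0 5.4;0.95 -5.55 0 0 0 0 5.4;0.95 -5.55 0 0 0 0 5.4",
)

```text
time_s: 20.35
position: [565.4, 26.0, 144.4]
tcp_rot: [[-0.964, 0.266, -0.0], [0.266, 0.964, 0.0], [0.0, 0.0, -1.0]]
force: [1.2, -0.9, 0.9]
opening: 54.1
```

>>> carry_out(
  targets="0.95 -5.55 0 0 0 0 5.4;0.95 -5.55 0 0 0 0 5.4;0.95 -5.55 0 0 0 0 5.4;0 0 -2 0 0 0 5.4;0 0 -4 0 0 0 5.4",
)

```text
time_s: 20.98
position: [595.1, -139.1, 84.7]
tcp_rot: [[-0.963, 0.268, 0.003], [0.268, 0.963, 0.0], [-0.003, 0.001, -1.0]]
force: [-0.6, 0.8, -0.6]
opening: 53.5
```

>>> carry_out(
  targets="0 0 0 0 0 0 5.4;0 0 0 0 0 0 5.4",
)

```text
time_s: 21.22
position: [594.5, -138.2, 85.0]
tcp_rot: [[-0.964, 0.266, 0.0], [0.266, 0.964, 0.0], [-0.0, 0.0, -1.0]]
force: [-0.9, -0.3, 0.8]
opening: 54.1
```

```bash
python3 - <<'E'
from h import *
import cv2
from station import arm
s=vision.snapshot("scene")
cv2.imwrite("pics/s5.png",cv2.resize(s[160:340,150:390],(800,600),interpolation=cv2.INTER_CUBIC))
cv2.imwrite("pics/s5t.png",cv2.resize(s[135:255,370:520],(750,600),interpolation=cv2.INTER_CUBIC))
print(arm.get_state()['position'])
E
```

```text
[ 594.94955173 -138.43847151   85.57222171]
```

View pics/s5.png

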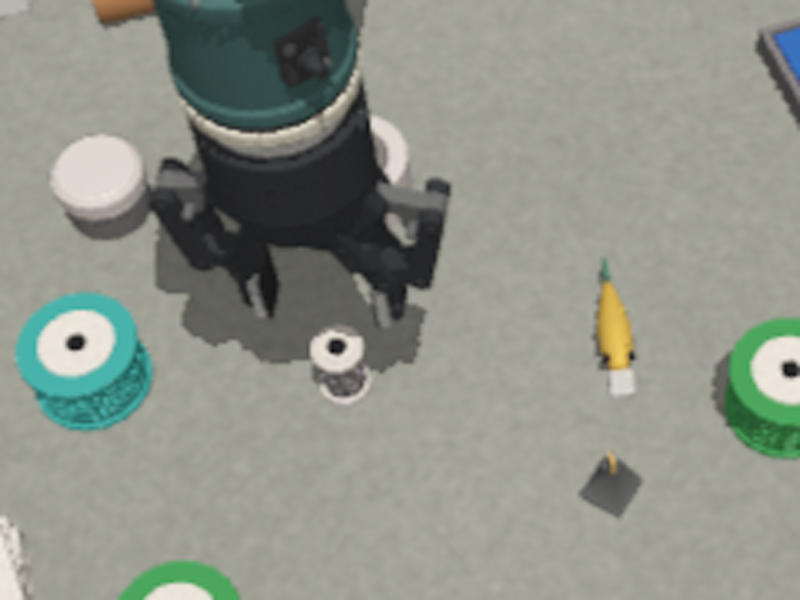

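View pics/s5t.png

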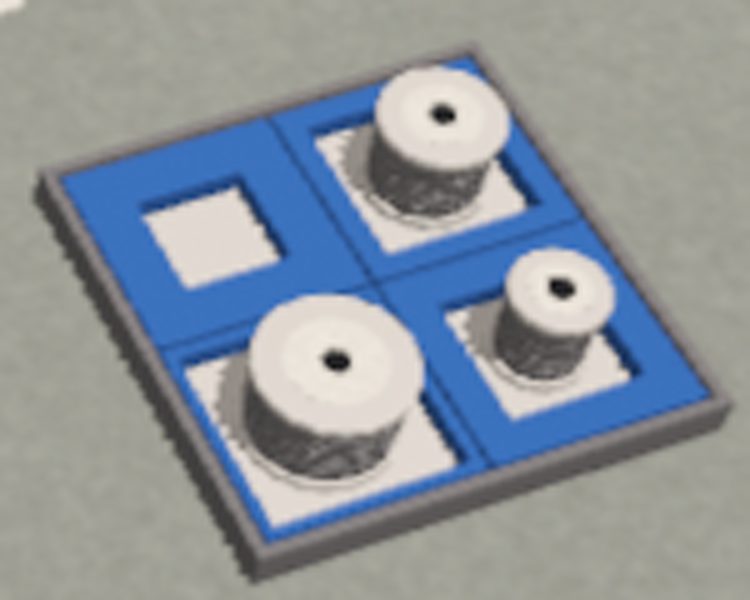

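Three are in. Now spool a.

>>> carry_out(
  targets="0 -0.05 -3 0 0 0 5.4;0 0 -2.6 0 0 0 5.4;0 0 0 0 0 0 5.4;0 0 0 0 0 0 2.6;0 0 0 0 0 0 1.8",
)

```text
time_s: 21.9
position: [595.6, -139.6, 30.4]
tcp_rot: [[-0.964, 0.266, 0.004], [0.266, 0.964, -0.0], [-0.004, 0.0, -1.0]]
force: [0.5, 0.8, 4.3]
opening: 26.0
```

>>> carry_out(
  targets="0 0 0 0 0 0 1.8;0 0 0 0 0 0 1.8;0 0 0 0 0 0 1.8",
)

```text
time_s: 22.28
position: [595.6, -139.6, 30.4]
tcp_rot: [[-0.964, 0.267, 0.004], [0.267, 0.964, -0.0], [-0.004, 0.001, -1.0]]
force: [-1.4, 1.2, 6.2]
opening: 25.9
```

>>> carry_out(
  targets="0 0 2 0 0 0 1.8;0 0 4 0 0 0 1.8;0 0 4 0 0 0 1.8;0 0 0 0 0 0 1.8",
)

```text
time_s: 22.78
position: [596.6, -140.0, 133.1]
tcp_rot: [[-0.964, 0.267, 0.008], [0.267, 0.964, -0.001], [-0.008, 0.001, -1.0]]
force: [-0.0, -0.1, -1.1]
opening: 25.9
```

>>> carry_out(
  targets="-2.52 5.57 0 0 0 0 1.8;-2.52 5.57 0 0 0 0 1.8;-2.52 5.57 0 0 0 0 1.8;-2.52 5.57 0 0 0 0 1.8;-2.52 5.57 0 0 0 0 1.8",
)

```text
time_s: 23.4
position: [466.7, 140.8, 128.4]
tcp_rot: [[-0.964, 0.267, -0.0], [0.267, 0.964, 0.0], [0.0, 0.0, -1.0]]
force: [1.1, 1.0, 0.1]
opening: 25.9
```

>>> carry_out(
  targets="-2.52 5.57 0 0 0 0 1.8;0 0 0 0 0 0 1.8;0 0 0 0 0 0 1.8",
)

```text
time_s: 23.78
position: [442.7, 194.5, 128.3]
tcp_rot: [[-0.964, 0.266, -0.0], [0.266, 0.964, -0.0], [-0.0, -0.0, -1.0]]
force: [0.2, -0.4, 0.4]
opening: 25.7
```

>>> carry_out(
  targets="0 0 -4 0 0 0 1.8;0 0 -4 0 0 0 1.8;0 0 -0.6 0 0 0 1.8;0 0 -0.2 0 0 0 1.8;0 0 0 0 0 0 1.8",
)

```text
time_s: 24.4
position: [444.0, 194.8, 41.5]
tcp_rot: [[-0.964, 0.268, 0.002], [0.268, 0.964, 0.001], [-0.002, 0.001, -1.0]]
force: [0.3, 0.5, -0.2]
opening: 25.8
```

>>> carry_out(
  targets="0 0 -0.3 0 0 0 1.8;0 0 -0.2 0 0 0 1.8;0 0 0 0 0 0 1.8;0 0 0 0 0 0 3.4;0 0 0 0 0 0 4.4",
)

```text
time_s: 25.02
position: [443.0, 195.1, 35.5]
tcp_rot: [[-0.964, 0.266, 0.0], [0.266, 0.964, 0.0], [-0.0, 0.0, -1.0]]
force: [-0.3, -0.7, 0.2]
opening: 44.3
```

>>> carry_out(
  targets="0 0 0 0 0 0 4.4;0 0 2 0 0 0 4.4;0 0 5 0 0 0 4.4;0 0 5 0 0 0 4.4;0 0 0 0 0 0 4.4",
)

```text
time_s: 25.65
position: [445.1, 196.1, 158.6]
tcp_rot: [[-0.964, 0.266, 0.006], [0.267, 0.964, 0.004], [-0.005, 0.006, -1.0]]
force: [0.5, 0.0, -0.4]
opening: 44.0
```

>>> carry_out(
  targets="0.5 -5 2 0 0 0 4.4;1 -5 2 0 0 0 4.4;1 -5 2 0 0 0 4.4;1 -5 0 0 0 0 4.4;0 0 0 0 0 0 4.4",
)

```text
time_s: 26.28
position: [477.7, -9.2, 214.8]
tcp_rot: [[-0.962, 0.274, -0.001], [0.274, 0.962, -0.002], [0.0, -0.002, -1.0]]
force: [0.9, 0.7, 1.0]
opening: 44.1
```

```bash
python3 - <<'E'
from h import *
import cv2
s=vision.snapshot("scene");t=vision.snapshot("top")
cv2.imwrite("pics/s6.png",s);cv2.imwrite("pics/t6.png",t)
cv2.imwrite("pics/s6t.png",cv2.resize(s[135:255,370:520],(750,600),interpolation=cv2.INTER_CUBIC))
E
```

```text
(no output)
```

View pics/s6.png

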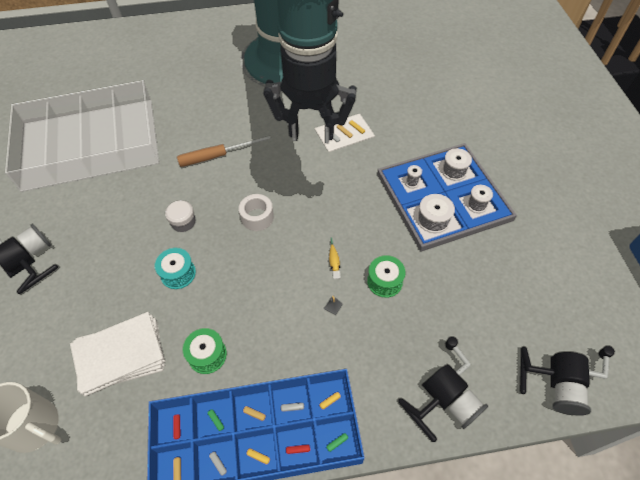

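View pics/s6t.png

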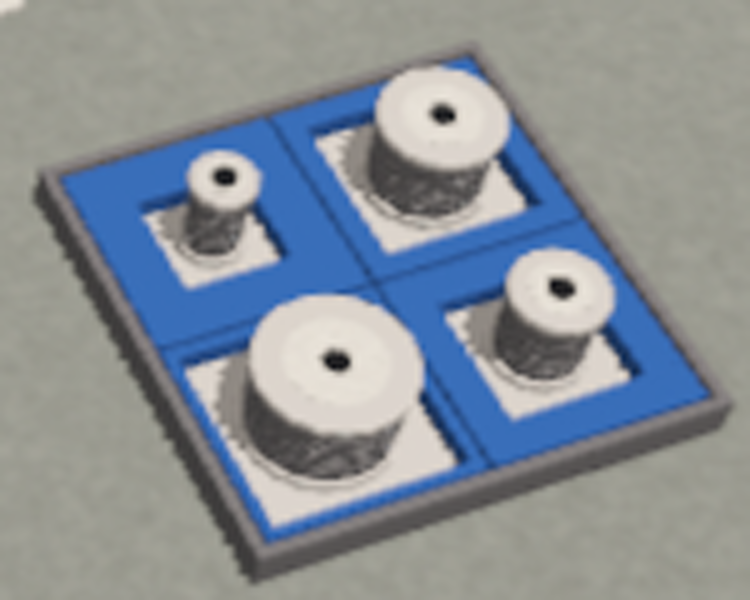

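View pics/t6.png

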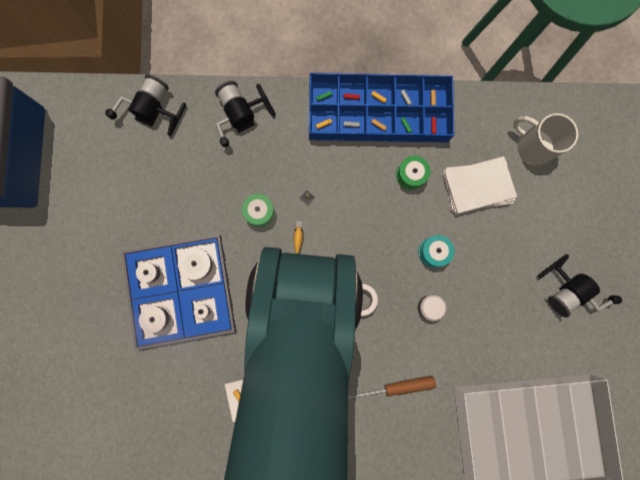

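All four stand upright in their pockets. The jar (top view 432,308) and the tape (scene view 256,212) are where they were, and the arm is clear.

>>> carry_out(
  targets="0 0 0 0 0 0 4.4;0 0 0 0 0 0 4.4;0 0 0 0 0 0 4.4",
)

```text
time_s: 26.75
position: [477.8, -4.3, 215.2]
tcp_rot: [[-0.964, 0.265, -0.0], [0.265, 0.964, 0.0], [0.0, 0.0, -1.0]]
force: [-1.0, 0.3, -0.6]
opening: 44.2
```

```bash
python3 -c "
from station import arm
s=arm.get_state();print(s['time_s'],abs(s['qd']).max());print(arm.finish_job())"
```

```text
26.75 0.004707755698617764
the job is handed in; nothing more can be done
None
```

All four spools are in the tray, each standing upright in the pocket for its size. I placed them from largest to smallest (d, c, b, a) and handed the job in at 26.75 s.

- **Spools:** the last pictures from both cameras show all four standing well inside their pockets.
- **Look-alikes:** by eye, the jar and tape are at the same pixels as before the first move. The arm partly hid the tape in the last top view, so I checked it in the scene view.
- **Forces and clearance:** the end-of-call readings never passed about 6 N at the wrist. The arm was still and touching nothing when I handed in.
- **Small disagreements:** the spool tops measured about 42 mm against the 40 mm given, which is within the calibration error. The gripper read about 2 mm less than each spool's diameter while holding it.

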